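# Centre a reagent bottle on the reader's platform, home in its V stop

## Task

Stand the small amber reagent bottle upright on the reader's small round platform, a little short of the V-shaped stop, setting it down gently. Then slide it along the platform into the V until it bears on the stop, and keep it pressed home for about a second with some 9 N (less than 6 N does not seat it, more than 12 N may crack the glass). Let go and leave it standing centred, no edge over the platform's rim, and leave the flask, timer and dish alone.

Things in the scene. Friction and masses are not known exactly. Their poses are not given: they have to be found in the camera images.
- bottle_mid (a point): Centre of the small amber glass bottle with a black cap: round, 44 mm across at the body, 101 mm tall in all, 0.11 to 0.22 kg. This point lies on its axis 50.5 mm above its foot; z is up along the bottle.
- bottle_foot (a point): Centre of the underside of the same bottle.
- reader: Fixed white bench reader: low housing 165 mm (x) by 136 mm (y), its top 22 mm above the bench. Its origin lies at bench level under the platform's centre; its own x axis points level from the platform to the V stop, the way the bottle is slid home; y is to the left of that, z up. The V stop stands on it and belongs to it; its two pads give about 0.4 mm in x at 10 N and spring back.
- platform_top (a point): Centre of the top face of the round grey platform, 68 mm across, its top 46 mm above the bench; it is horizontal and has no rim. It is sprung: it sinks about 1 mm at 8 N. Friction on it takes part of any sideways push, the more the harder the bottle is pressed down. The point's axes are parallel to those of the reader.
- platform: The same platform; its origin lies 46 mm lower, at bench level. V stop above it: two upright white pads 15 mm wide, 4 to 50 mm above its top, each side of the reader's x axis, faces turned 30 degrees in towards it, on an aluminium bracket up to 70 mm above its top. A finger 20 mm wide at either y side of the bottle clears the pads; a finger on its +x side does not.
- bottle: The amber bottle as a body; its origin is the centre of its underside. Straight-sided up to 62 mm above the foot; then a shoulder and a black cap 31 mm across up to the top.
- flask: Bystander: empty conical glass flask, 51 mm across at the foot, 85 mm tall; origin at its underside's centre.
- timer: Bystander: white timer lying flat, 70 x 62 x 18 mm; origin at its underside's centre.
- dish: Bystander: petri dish with its lid on, 69 mm across, 16 mm high; origin at its underside's centre.
- stop_mid (a point): Point fixed in the reader, on the platform's axis, 27 mm above its top: the bottle's axis when home, were the stop clamped at mid-setting. The stop is clamped on a slide, so home really lies anywhere from 9 mm nearer to 9 mm farther along the reader's x axis; the setting is not measured and must be felt. Sideways home is on the reader's x axis (y = 0).
Not all that is in view belongs to the job. Of the things that look like the bottle, the larger one is meant.

How it is judged:
By the outcome, as a careful person would: the job done as asked, in the order asked, and still so for the second after the job is handed in, with the robot touching nothing.
It also fails if it takes over 58 s, if anything falls off the work surface, if the arm or the gripper's body presses on something with over 40 N, if the wrist force passes 120 N, or if a joint passes its speed limit or range.

## Robot

A 7-joint arm with a two-finger parallel gripper is mounted at the origin on the work surface; the furniture and walls round the work are solid. World frame = base frame: x ahead of the robot, y to its left, z up, the work surface at z = 0. Lengths are in m, angles in rad, forces in N, time in s.
With the tool pointing down it reaches from about 0.425 to 0.95 m from the base axis. Payload 4.7 kg.
Tool frame: the origin (TCP) lies between the finger pads; the fingertips stand 25 mm ahead of it and the grasp point (between the pads) lies 6 mm ahead of it; x points along the fingers, z is the direction in which the jaws open and shut, and the axes are right-handed (so a half turn about x gives the same grasp; the last joint's range is limited). The gripper opens to 85 mm and grips with 20 to 120 N. Pads are 22 mm wide; open, the fingers measure 114 mm over their backs; the gripper's body (76 mm by 85 mm) begins 54 mm behind the grasp point. The pads swing forward as they close: fully open they stand 13 mm farther back than shut.
Start: joints at [1.102, 0.469, -0.049, 1.532, 0.024, 1.141, -0.082], TCP at [0.287, -0.611, 0.256] pointing down, gripper open.
Joint ranges: [-2.59, 2.59], [-0.33, 1.99], [-1.39, 1.29], [0.1, 2.45], [-1.04, 4.18], [0.21, 1.99], [-2.66, 2.66]. Speed limits (rad/s): [2.57, 2.57, 3.14, 3.14, 3.14, 3.14, 3.14].

## Interface

Orientations are given as a 3x3 rotation matrix whose columns are the frame's x, y, z axes.
In Python, from rig import * gives the robot as it stands. Calls block until the motion is done:
- movep(position, orientation): joint-space move of the TCP to a pose.
- move_l(position, attitude=None, feed=0.15, until_force=None): straight line of the TCP; attitude=None keeps the orientation; feed is the mean speed in m/s. With until_force (N) it stops when the force on the tool has changed by that much, and returns True; else False.
- move_joints(angles): joint-space move.
- command_gripper(opening, newtons=None): finger opening in m; newtons is the grip in N (None keeps the last); returns when the fingers have stopped.
- sleep(seconds).
- inverse_kinematics(position, orientation): joint angles nearest the present ones, or None.
- sense(): the state.
- camera(name): name is "scene" or "top" or "wrist"; returns (picture, depth): 384x512x3 uint8, red, green, blue; 384x512 float32, m along the optical axis (not along the pixel's ray), 0 where there is no reading.
- camera_params(name): a dict with "K" (3x3 intrinsics, pixels), "position" and "rotation" of the camera in the world; the wrist camera has in their place "tool_from_camera" (4x4, takes a point from camera to tool coordinates, whose origin is the TCP and whose axes are the tool frame's). Camera axes: x right, y down, z forward; pixel columns grow to the right and rows downward; lengths in m; the calibration is good to about 2 mm. A picture is of the moment at which its call begins: read the wrist's pose just before it. camera_params takes no time and is no camera call.
A pose or a line that the arm cannot do raises Unreachable and nothing moves.
- finish_job(): hands the job in, once; it reports no verdict.
The state is a dict: "time_s": time; "joint_pos": joint angles; "qd": joint speeds; "joint_efforts": joint torques, N m; "position": TCP position; "tcp_rot": TCP orientation; "wrist_force": force on the tool from outside, world axes, zero at the start; "ft_torque": the same for the moment, N m; "finger_gap": finger opening in m.
Only numpy, scipy, OpenCV 4.12 (cv2) and the standard library are available. Lean on these libraries where they do the work, as an engineer would, in place of code of your own. Each camera call takes 0.05 s, during which the arm holds its last target. There are 200 camera calls.

## Working session

There is one attempt and no reset: what is moved stays moved. The work goes in short steps, each a Python script; the robot and the scene stay as the last script left them, time stands still between calls to the robot, and variables do not carry over. Pictures are saved under pics/ and viewed, about 8 in all and at most 12, crops included, and the job is handed in when it is done.

```bash
mkdir -p pics; ls; python3 - <<'E'
from rig import *
import cv2,numpy as np,pickle
d={}
for n in("scene","top"):
    p=camera(n);d[n]=(p,camera_params(n));print(n,camera_params(n))
    cv2.imwrite(f"pics/{n}0.png",p[0][...,::-1])
print(camera_params("wrist"));s=sense();print(s)
pickle.dump(d,open("d0.pkl","wb"))
cv2.imwrite("pics/both.png",np.vstack([cv2.imread("pics/scene0.png"),cv2.imread("pics/top0.png")]))
E
```

```text
pics
scene {'K': array([[383.87864823,   0.        , 255.08810088],
       [  0.        , 383.87864823, 190.17693908],
       [  0.        ,   0.        ,   1.        ]]), 'position': array([-0.17472063,  0.5662212 ,  0.45943173]), 'rotation': array([[-0.69948058, -0.31256964,  0.64267188],
       [-0.71461273,  0.29653727, -0.63355686],
       [ 0.00745447, -0.90242222, -0.43078831]])}
top {'K': array([[377.35386175,   0.        , 258.28312704],
       [  0.        , 377.35386175, 192.68288351],
       [  0.        ,   0.        ,   1.        ]]), 'position': array([ 0.32422113, -0.01391469,  0.91439177]), 'rotation': array([[ 0.00660612, -0.9962502 ,  0.08626648],
       [-0.99992711, -0.00570929,  0.01063864],
       [-0.01010623, -0.08633048, -0.99621529]])}
{'K': array([[337.31323408,   0.        , 256.5456853 ],
       [  0.        , 337.31323408, 194.78720029],
       [  0.        ,   0.        ,   1.        ]]), 'tool_from_camera': array([[-1.82037513e-04, -2.72706677e-01,  9.62097207e-01,
        -1.16433361e-01],
       [-2.48646152e-04, -9.62097181e-01, -2.72706717e-01,
  
[... 336 characters left out ...]
: array([-7.66020982e-05, -2.38386764e-03, -8.99835476e-05, -4.58431744e-03,
        4.48850879e-04,  7.11562488e-04,  7.59520524e-04]), 'joint_efforts': array([ 1.49184321e-03, -5.11517179e+01, -4.65718482e-02, -2.38388336e+01,
        1.08522701e-02,  4.41099619e-03,  1.52522432e-05]), 'position': array([ 0.28718388, -0.61033272,  0.25538006]), 'tcp_rot': array([[-7.85585462e-04,  9.04855096e-01,  4.25718966e-01],
       [ 1.55478930e-03,  4.25719688e-01, -9.04853762e-01],
       [-9.99998483e-01, -4.89366667e-05, -1.74129822e-03]]), 'wrist_force': array([-0.06411193, -0.21949965, -0.34570014]), 'ft_torque': array([-0.04140756, -0.04496376, -0.00502297]), 'finger_gap': 0.08528653355606179}
```

View pics/scene0.png

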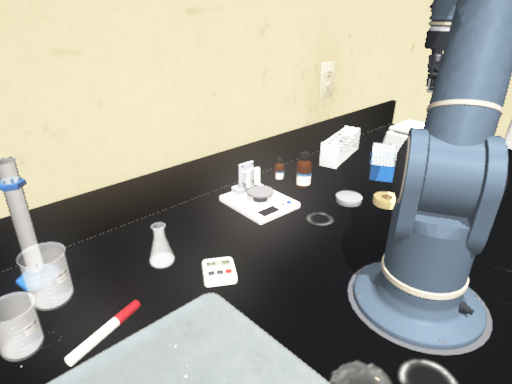

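View pics/top0.png

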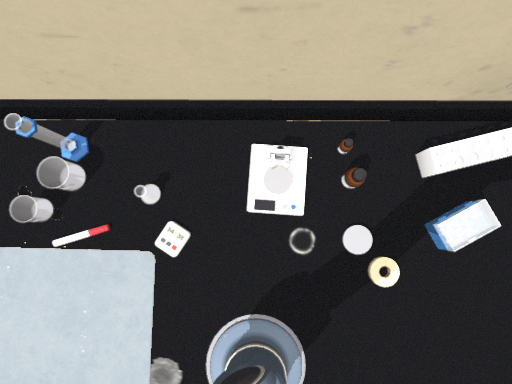

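The scene view shows the reader with its platform near (260,192) and the V stop near (247,175). The large bottle is at (304,170) and the small look-alike at (280,168). In the top view, the platform is at (278,180), the stop at (281,155), the bottle at (353,180) and the small one at (345,146). The dish, flask and timer are well clear of the path.

```bash
cat > h.py <<'E'
import numpy as np,cv2
def ray_plane(px,z,K,R,t):
    px=np.atleast_2d(px).astype(float)
    d=np.c_[(px-K[[0,1],[2,2]])/K[[0,1],[0,1]],np.ones(len(px))]@R.T
    return t+d*((z-t[2])/d[:,2])[:,None]
def cloud(D,K,R,t):
    v,u=np.indices(D.shape)
    P=np.dstack([(u-K[0,2])/K[0,0]*D,(v-K[1,2])/K[1,1]*D,D])@R.T+t
    P[D==0]=np.nan
    return P
def wpose(s,c):
    T=c["tool_from_camera"];return s["tcp_rot"]@T[:3,:3],s["position"]+s["tcp_rot"]@T[:3,3]
def tool(yaw):  # fingers down, jaws along y of a frame turned by yaw
    c,s=np.cos(yaw),np.sin(yaw)
    z=np.array([-s,c,0]);x=np.array([0,0,-1.]);return np.c_[x,np.cross(z,x),z]
E
python3 - <<'E'
from h import *;import pickle
d=pickle.load(open("d0.pkl","rb"))
(I,D),c=d["top"];A=(c["K"],c["rotation"],c["position"]);P=cloud(D,*A)
z=P[...,2];box=np.zeros(z.shape,bool);box[135:225,235:320]=1
print("bench z",np.nanmedian(z[225:235,240:330]))
m=box&(I.min(2)>120)
cs=max(cv2.findContours(m.astype(np.uint8),0,2)[0],key=cv2.contourArea)
bp=cv2.boxPoints(cv2.minAreaRect(cs));print("reader corners",ray_plane(bp,.022,*A).round(4).tolist())
pl=box&(abs(z-.046)<.006);pl[:163]=0
ys,xs=np.nonzero(pl);(q,r)=cv2.minEnclosingCircle(np.c_[xs,ys].astype(np.float32));print("platform",pl.sum(),q,r*.87/377,ray_plane(q,.046,*A))
for nm,(a,b,e,f) in {"bottle":(160,195,338,372),"small":(134,158,334,360)}.items():
    w=np.zeros_like(box);w[a:b,e:f]=1
    k=w&(z>.05);Q=P[k];top=Q[:,2].max();T=Q[Q[:,2]>top-.006];print(nm,"maxz",top,"cap",T.mean(0),np.ptp(T,axis=0))
w=(P[...,0]>.2);print("wall x", np.nanmedian(P[118:121,300:400],axis=(0,1)))
E
```

```text
bench z -0.0006684283905913913
reader corners [[0.3564, 0.0251, 0.022], [0.5218, 0.0149, 0.022], [0.5123, -0.1233, 0.022], [0.3475, -0.1109, 0.022]]
platform 623 (277.6040954589844, 178.92465209960938) 0.03351713694058932 [[ 0.43165979 -0.0491811   0.046     ]]
bottle maxz 0.10303257047231351 cap [ 0.43686112 -0.2250592   0.09980478] [0.02868338 0.02797315 0.00593572]
small maxz 0.06900912726747055 cap [ 0.51478331 -0.21040003  0.06616205] [0.01901232 0.0191867  0.00598292]
wall x [ 0.583391   -0.22573677  0.01352432]
```

```bash
python3 - <<'E'
from rig import *;from h import *
yaw=-.068;R=tool(yaw)
pl=np.array([.4317,-.0492]);ux=np.array([np.cos(yaw),np.sin(yaw)])
for h in (.3,.2,.12,.1):
  for dx in(-.012,-.006,0,.01):
    q=[inverse_kinematics([*(pl+ux*dx),h],r) for r in (R,R@np.diag([1,-1,-1]))]
    print(h,dx,[None if x is None else x.round(2).tolist() for x in q])
pics=[]
for n,p in(("r",[.45,-.05,.27]),("b",[.44,-.222,.25])):
    movep(p,R);sleep(.3);s=sense();I,D=camera("wrist");c=camera_params("wrist")
    np.savez(f"w_{n}.npz",I=I,D=D,K=c["K"],R=wpose(s,c)[0],t=wpose(s,c)[1]);pics.append(I)
print(sense()["time_s"],sense()["wrist_force"],sense()["position"])
cv2.imwrite("pics/w.png",cv2.resize(np.vstack(pics)[...,::-1],(400,600)))
cv2.imwrite("pics/wr.png",pics[0][...,::-1]);cv2.imwrite("pics/wb.png",pics[1][...,::-1])
E
```

```text
0.3 -0.012 [[0.82, 0.06, -0.82, 2.0, 0.05, 1.11, 1.48], [0.46, 0.03, -0.45, 2.01, 0.01, 1.1, -1.64]]
0.3 -0.006 [[0.81, 0.07, -0.82, 1.99, 0.06, 1.11, 1.47], [0.45, 0.04, -0.45, 2.0, 0.02, 1.1, -1.64]]
0.3 0 [[0.81, 0.09, -0.83, 1.97, 0.07, 1.11, 1.46], [0.45, 0.05, -0.44, 1.99, 0.03, 1.1, -1.65]]
0.3 0.01 [[0.8, 0.11, -0.83, 1.96, 0.09, 1.11, 1.44], [0.44, 0.07, -0.44, 1.97, 0.03, 1.11, -1.65]]
0.2 -0.012 [[0.79, 0.21, -0.86, 2.13, 0.21, 0.88, 1.31], [0.39, 0.15, -0.41, 2.14, 0.08, 0.86, -1.7]]
0.2 -0.006 [[0.78, 0.23, -0.86, 2.11, 0.22, 0.89, 1.3], [0.38, 0.16, -0.4, 2.13, 0.08, 0.86, -1.71]]
0.2 0 [[0.77, 0.24, -0.85, 2.1, 0.23, 0.89, 1.29], [0.38, 0.17, -0.4, 2.12, 0.09, 0.87, -1.71]]
0.2 0.01 [[0.76, 0.26, -0.85, 2.08, 0.24, 0.9, 1.28], [0.37, 0.18, -0.39, 2.1, 0.09, 0.87, -1.71]]
0.12 -0.012 [[0.71, 0.36, -0.81, 2.21, 0.4, 0.72, 1.12], [0.31, 0.28, -0.34, 2.23, 0.15, 0.66, -1.77]]
0.12 -0.006 [[0.7, 0.37, -0.8, 2.19, 0.4, 0.73, 1.12], [0.3, 0.28, -0.33, 2.21, 0.15, 0.66, -1.77]]
0.12 0 [[0.69, 0.38, -0.8, 2.18, 0.41, 0.73, 1.12], [0.3, 0.29, -0.33, 2.2, 0.15, 0.67, -1.77]]
0.12 0.01 [[0.67, 0.39, -0.78, 2.16, 0.41, 0.74, 1.12], [0.29, 0.3, -0.32, 2.18, 0.15, 0.68, -1.77]]
0.1 -0.012 [[0.67, 0.4, -0.78, 2.22, 0.45, 0.68, 1.08], [0.28, 0.31, -0.31, 2.24, 0.17, 0.61, -1.79]]
0.1 -0.006 [[0.66, 0.4, -0.77, 2.21, 0.45, 0.68, 1.08], [0.28, 0.32, -0.31, 2.23, 0.16, 0.61, -1.79]]
0.1 0 [[0.65, 0.41, -0.76, 2.2, 0.45, 0.69, 1.08], [0.27, 0.33, -0.3, 2.22, 0.16, 0.62, -1.79]]
0.1 0.01 [[0.64, 0.42, -0.75, 2.18, 0.45, 0.7, 1.08], [0.27, 0.34, -0.29, 2.2, 0.16, 0.63, -1.78]]
3.625 [ 0.13285807 -0.05182433  0.77626366] [ 0.440336   -0.2211255   0.25022678]
```

View pics/wr.png

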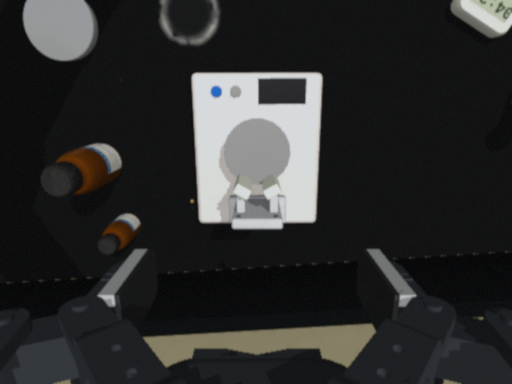

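View pics/wb.png

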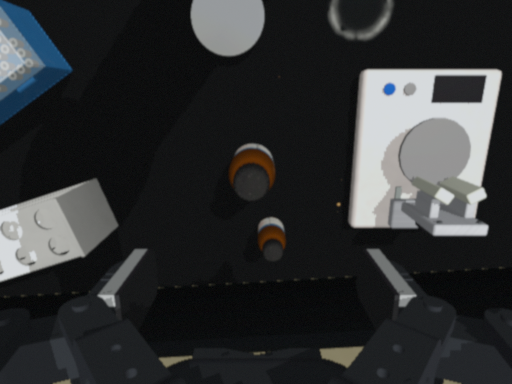

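The close views show the platform at (257,152) and the V stop opening towards it at (257,190) in the reader picture. In the bottle picture the bottle's cap is at (251,182), the small bottle at (272,245), and the fingers have room on both sides.

```bash
python3 - <<'E'
from h import *
for n in "rb":
    d=np.load(f"w_{n}.npz");I,D=d["I"],d["D"];A=(d["K"],d["R"],d["t"]);P=cloud(D,*A);z=P[...,2]
    print(n,"bench",np.nanmedian(z[60:70,250:330]))
    near=np.hypot(P[...,0]-.4317,P[...,1]+.0492)<.12
    top=near&(abs(z-.022)<.006)
    cs=max(cv2.findContours((near&(z>.012)).astype(np.uint8),0,2)[0],key=cv2.contourArea)[:,0]
    pts=P[top][:,:2].astype(np.float32);r=cv2.minAreaRect(pts);bp=cv2.boxPoints(r);print("reader",r)
    m=near&(abs(z-.046)<.004)&(np.hypot(P[...,0]-.4317,P[...,1]+.0492)<.042)
    m&=(I.max(2)<200)
    c=max(cv2.findContours(m.astype(np.uint8),0,2)[0],key=cv2.contourArea)[:,0]
    W=ray_plane(c,.046,*A)[:,:2].astype(np.float32)
    print("plat circ",cv2.minEnclosingCircle(W),"z",z[m].mean())
    pad=near&(z>.088)&(z<.1)&(P[...,0]>.43);br=near&(z>.105)
    for k in(pad,br): print(k.sum(),P[k].mean(0),cv2.minAreaRect(P[k][:,:2].astype(np.float32)) if k.sum()>3 else 0)
    nb=np.hypot(P[...,0]-.437,P[...,1]+.225)<.04
    k=nb&(z>.096);T=P[k];print("cap",k.sum(),T.mean(0),cv2.minEnclosingCircle(T[:,:2].astype(np.float32)))
E
```

```text
r bench -0.0013075043252658847
reader ((0.4367466866970062, -0.04976274073123932), (0.13584478199481964, 0.1647101193666458), 86.25789642333984)
plat circ ((0.4324583411216736, -0.04967997968196869), 0.03373897448182106) z 0.044755115949152095
610 [ 0.46788024 -0.05173293  0.09412984] ((0.4689072370529175, -0.0513961985707283), (0.0456329807639122, 0.03234401345252991), 85.13644409179688)
34484 [ 0.44068821 -0.05041245  0.31043419] ((0.4455849230289459, -0.050386808812618256), (0.14438022673130035, 0.03219585120677948), 85.87459564208984)
cap 909 [ 0.43724535 -0.22411303  0.09917123] ((0.4376692771911621, -0.22511319816112518), 0.01561060082167387)
b bench -0.0013386826684010922
reader ((0.43589484691619873, -0.050427332520484924), (0.13549943268299103, 0.16288679838180542), 86.38493347167969)
plat circ ((0.4321746230125427, -0.05105237290263176), 0.034333981573581696) z 0.044729123362001355
850 [ 0.46897223 -0.05456769  0.09383304] ((0.47301697731018066, -0.05357800051569939), (0.04509010165929794, 0.03947632759809494), 86.49813079833984)
4993 [ 0.43931292 -0.16152927  0.28801061] ((0.44101399183273315, -0.15932324528694153), (0.020149286836385727, 0.022419840097427368), 88.70323944091797)
cap 16315 [ 0.42745738 -0.22849682  0.28817299] ((0.4364520013332367, -0.22511422634124756), 0.040093861520290375)
```

Platform at (0.4323, -0.0497), yaw about -3.7°. Bottle at (0.437, -0.2248). From the pad tips, home looks to be about +5 mm. Next: grasp, lift and hover.

```bash
cat >> h.py <<'E'
YAW=-.065;RT=tool(YAW);UX=np.array([np.cos(YAW),np.sin(YAW),0]);UY=np.array([-np.sin(YAW),np.cos(YAW),0])
PL=np.array([.4323,-.0499,0])
E
python3 - <<'E'
from rig import *;from h import *
movep([.4372,-.2248,.20],RT)
print("hit",move_l([.4372,-.2248,.057],feed=.1,until_force=6))
command_gripper(.03,40);sleep(.2);s=sense();print(s["finger_gap"],s["position"],s["wrist_force"],s["time_s"])
move_l([.4372,-.2248,.15],feed=.1);sleep(.2);s=sense();print(s["finger_gap"],s["wrist_force"])
p=PL-UX*.005;p[2]=.15
move_l(p,feed=.15);sleep(.4)
f=[]
for i in range(10): sleep(.02);f.append(sense()["wrist_force"])
f=np.array(f);print("base",f.mean(0),f.std(0));np.save("base.npy",f.mean(0))
s=sense();print(s["finger_gap"],s["position"]-p,s["time_s"])
cv2.imwrite("pics/hold.png",np.hstack([camera("scene")[0][120:260,180:340],camera("wrist")[0][100:240,150:310]])[...,::-1].repeat(2,0).repeat(2,1))
E
```

```text
hit False
0.042949133288772284 [ 0.43734522 -0.22494921  0.05742966] [-1.93906051  0.36900918  4.7552755 ] 6.1917
0.042936582357269125 [ 0.54969504  0.21508011 -1.27372454]
base [ 0.01159753 -0.001896   -1.49228536] [0.48055657 0.41021742 0.46567697]
0.042851101523134504 [-3.64029410e-06 -3.57224918e-05 -1.77143855e-05] 9.3583
```

View pics/hold.png

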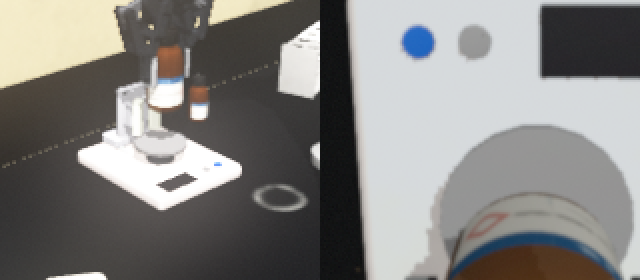

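The bottle is held upright above the platform, with free space in front of the V. Next I lower it until it touches.

```bash
cat >> h.py <<'E'
def force(n=15):
    from rig import sense,sleep
    f=[]
    for _ in range(n): sleep(.01);f.append(sense()["wrist_force"])
    f=np.mean(f,0)-np.load("base.npy");return np.array([f@UX,f@UY,f[2]])
E
python3 - <<'E'
from rig import *;from h import *
p=PL-UX*.005;p[2]=.109
move_l(p,feed=.08);sleep(.3)
f=[]
for i in range(40): sleep(.01);f.append(sense()["wrist_force"])
np.save("base.npy",np.mean(f,0));print(np.mean(f,0),np.std(f,0))
p[2]=.099;print(move_l(p,feed=.01,until_force=2.2));sleep(.2)
s=sense();print(s["position"],force(30),s["finger_gap"],s["time_s"])
E
```

```text
[ 0.02212884 -0.01692849 -1.44187645] [0.54776672 0.55880717 0.45098408]
True
[ 0.42724353 -0.04958049  0.10271002] [ 1.07821987 -0.0623595   6.26869134] 0.042864465075635495 11.6083
```

```bash
python3 - <<'E'
from rig import *;from h import *
p=PL-UX*.005;z=sense()["position"][2]
for i in range(6):
    z-=-.0002;p[2]=z;move_l(p,feed=.01);f=force(30);print(round(z,5),f.round(2))
    if f[2]<2.2:break
print("slide")
x=-.005;q=p.copy()
while x<.0155:
    x+=.0008 if f[0]>-1.5 else .0001
    move_l(p+UX*(x+.005),feed=.01);f=force(12)
    print(round(x*1e3,2),f.round(2))
    if f[0]<-4:break
s=sense();print(s["position"],s["time_s"]);np.save("st.npy",[x,z])
E
```

```text
0.10283 [0.77 0.03 5.44]
0.10303 [1.02 0.1  4.04]
0.10323 [0.95 0.01 2.57]
0.10343 [0.55 0.05 1.28]
slide
-4.2 [-1.73  0.18  2.3 ]
-4.1 [-0.49 -0.31  1.28]
-3.3 [0.06 0.02 0.13]
-2.5 [-0.19 -0.1   0.75]
-1.7 [-0.11 -0.1   0.67]
-0.9 [-0.23 -0.02  0.57]
-0.1 [-0.18  0.08  0.47]
0.7 [-0.11 -0.15  0.54]
1.5 [-0.11 -0.33  0.39]
2.3 [-0.33 -0.02  0.8 ]
3.1 [-0.28 -0.06  0.74]
3.9 [-0.83 -0.05  0.84]
4.7 [-3.38  0.33  3.38]
4.8 [-5.21  0.64  4.49]
[ 0.43641872 -0.05017737  0.10329242] 18.7583
```

```bash
python3 - <<'E'
from rig import *;from h import *
x,z=np.load("st.npy");y=0.
def go(): 
    move_l(PL+UX*x+UY*y+np.array([0,0,z]),feed=.01)
def fix(f):
    global y,z
    y+=np.clip(f[1]/25e3,-1e-4,1e-4); z+=np.clip((f[2]-1.2)/9e3,-2e-4,2e-4)
f=force(20)
for i in range(3):
    fix(f);go();f=force(15);print(f.round(2),round(y*1e3,2),round(z,5))
t0=None
for i in range(12):
    stop=-f[0]-.3*max(f[2],0)
    x+=np.clip((9-stop)/30e3,-1e-4,1e-4);fix(f);go();f=force(12);t=sense()["time_s"]
    stop=-f[0]-.3*max(f[2],0)
    print(round(t,2),round(x*1e3,2),f.round(2),"stop",round(stop,2))
    if t0 is None and stop>8: t0=t
    if t0 and t-t0>1.0:break
print(sense()["position"],sense()["finger_gap"]);np.save("st.npy",[x,z,y])
E
```

```text
[-5.13  0.62  1.71] 0.02 0.10363
[-5.05  0.73  0.93] 0.05 0.10368
[-5.26  0.54  1.35] 0.08 0.10365
20.4 4.9 [-4.99  0.41  1.4 ] stop 4.57
20.75 5.0 [-5.58  0.19  1.48] stop 5.14
21.1 5.1 [-6.04  0.56  1.45] stop 5.6
21.45 5.2 [-5.39  0.31  1.27] stop 5.0
21.8 5.3 [-5.97  0.38  1.46] stop 5.53
22.15 5.4 [-6.16  0.34  1.76] stop 5.64
22.5 5.5 [-6.32  0.41  1.33] stop 5.92
22.85 5.6 [-6.34  0.47  1.86] stop 5.79
23.2 5.7 [-6.32  0.52  1.28] stop 5.94
23.55 5.8 [-6.74  0.4   1.62] stop 6.25
23.9 5.89 [-6.85  0.51  1.4 ] stop 6.43
24.25 5.98 [-6.74  0.32  1.33] stop 6.35
[ 0.43663012 -0.05015338  0.10340262] 0.04315644635484063
```

```bash
python3 - <<'E'
from rig import *;from h import *
x,z,y=np.load("st.npy");f=force(15);print(f.round(2));t0=None
for i in range(16):
    stop=-f[0]-.3*max(f[2],0)
    x+=np.clip((9.2-stop)/4e3,-4e-4,4e-4)if t0 is None or abs(stop-9)>.8 else 0
    y+=np.clip(f[1]/10e3,-1e-4,1e-4); z+=np.clip((f[2]-1.2)/9e3,-2e-4,2e-4)
    move_l(PL+UX*x+UY*y+np.array([0,0,z]),feed=.02);f=force(12);s=sense();t=s["time_s"]
    stop=-f[0]-.3*max(f[2],0)
    print(round(t,2),round(x*1e3,2),round((s["position"]-PL)@UX*1e3,2),round((s["position"]-PL)@UY*1e3,2),f.round(2),"stop",round(stop,2))
    if t0 is None and stop>8.2: t0=t
    if t0 and t-t0>1.1:break
print(s["position"],s["finger_gap"]);np.save("st.npy",[x,z,y])
E
```

```text
[-6.74  0.52  1.34]
24.73 6.38 4.39 0.06 [-7.78  0.38  2.36] stop 7.07
25.07 6.78 4.44 0.04 [-8.48  0.44  2.07] stop 7.86
25.43 7.11 4.48 0.05 [-8.74  0.06  2.34] stop 8.04
25.77 7.4 4.53 0.08 [-9.13  0.16  2.2 ] stop 8.47
26.12 7.4 4.54 0.03 [-8.63  0.19  0.87] stop 8.37
26.48 7.4 4.53 0.07 [-8.86  0.47  1.14] stop 8.52
26.82 7.4 4.51 0.07 [-8.84  0.14  1.65] stop 8.34
27.18 7.4 4.53 0.08 [-8.46  0.13  1.  ] stop 8.16
[ 0.43682989 -0.05011882  0.1034541 ] 0.04265041869089568
```

```bash
python3 - <<'E'
from rig import *;from h import *
x,z,y=np.load("st.npy")
def rep(l):
    s=sense();print(l,round(s["time_s"],2),round(x*1e3,2),((s["position"]-PL)@np.c_[UX,UY]*1e3).round(2),force(12).round(2),s["finger_gap"])
for i in range(8):
    x-=.0005;move_l(PL+UX*x+UY*y+np.array([0,0,z]),feed=.02);f=force(10);print(round(x*1e3,2),f.round(2))
    if f[0]>-2.2:break
rep("unl")
command_gripper(.056,20);sleep(.2);rep("open")
cur=sense()["position"];command_gripper(.080);rep("open2")
move_l(cur+[0,0,.15],feed=.12);rep("up")
p=PL-UX*.03;movep([p[0],p[1],.27],RT);sleep(.3)
s=sense();I,D=camera("wrist");c=camera_params("wrist");R,t=wpose(s,c);np.savez("w_f.npz",I=I,D=D,K=c["K"],R=R,t=t)
S=camera("scene")[0];cv2.imwrite("pics/fin.png",np.hstack([cv2.resize(S[120:260,180:340],(420,368)),cv2.resize(I[100:260,170:340],(380,368))])[...,::-1])
P=cloud(D,c["K"],R,t);k=(np.hypot(*(P[...,:2]-PL[:2]).transpose(2,0,1))<.05)&(P[...,2]>.14)&(P[...,2]<.155)&(I.max(2)<90)
T=P[k];q,r=cv2.minEnclosingCircle(T[:,:2].astype(np.float32));d=np.array([*q,0])-PL;print("cap",k.sum(),q,r,T[:,2].max(),"rel mm",d@UX*1e3,d@UY*1e3,sense()["time_s"])
E
```

```text
6.9 [-7.36  0.24 -0.42]
6.4 [-6.7   0.63 -0.66]
5.9 [-5.68  0.79 -1.15]
5.4 [-5.09  1.   -2.96]
4.9 [-4.44  2.03 -3.14]
4.4 [-4.    1.97 -2.76]
3.9 [-2.65  2.57 -2.38]
3.4 [-1.22  2.32 -0.5 ]
unl 29.84 3.4 [4.22 0.56] [-1.07  1.99 -0.15] 0.04309361584445401
open 30.43 3.4 [3.59 0.38] [0.04 0.05 1.46] 0.05596794307643984
open2 30.89 3.4 [3.4  0.51] [ 0.03 -0.02  1.27] 0.08027211358467197
up 32.39 3.4 [3.01 0.44] [0.   0.13 1.61] 0.08000780556738514
cap 1119 (0.43632209300994873, -0.05054492875933647) 0.01553682703524828 0.147369436949792 rel mm 4.0554901862457 -0.3823148369634646 33.1667
```

View pics/fin.png

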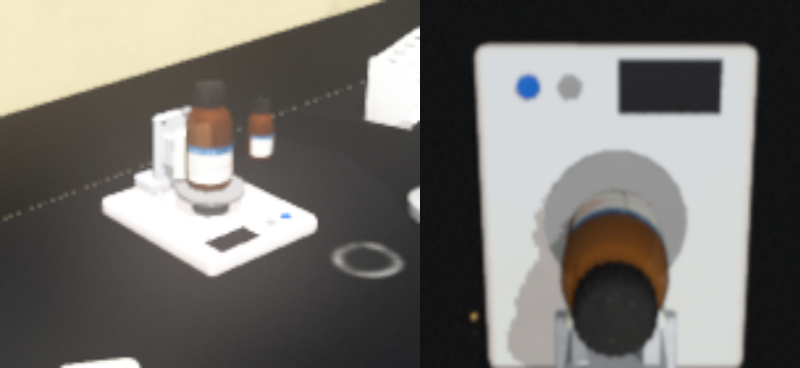

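The bottle stands upright in the V. Its cap centre is at +4.1, -0.4 mm from the platform centre, against a 12 mm allowance. The robot is clear and 33 s have been used, so I'm handing in.

```bash
python3 -c "
from rig import *
print(finish_job())"
```

```text
the job is handed in; nothing more can be done
None
```

The job is handed in. The bottle stands upright in the V on the reader's platform, pressed home and released, after about 33 s of the 58 s allowed.

- **Set down:** I gripped the bottle by its body and lowered it about 9–10 mm short of the stop. At touch-down the down force reached about 6 N, more than the light touch I intended. I eased it to about 1 N before sliding.
- **Pressing:** The stop was felt at about +4 mm. I held the bottle there at 8.2–8.5 N, allowing for platform friction, for about 1.4 s. That is a little under 9 N but inside the 6–12 N band. The press built up slowly, with a few seconds at 5–8 N before it. I set the friction share from the drag felt while sliding, so it is an estimate.
- **Letting go:** While unloading I saw up to 2.6 N sideways and 3 N of upward pull on the bottle, because my sideways corrections had drifted about 0.5 mm. These had nearly vanished once the fingers opened.
- **Last check:** A wrist picture puts the cap centre 4.1 mm towards the stop and 0.4 mm to the side of the platform centre. The rim allows 12 mm. The bottle is upright and the robot is clear. The camera calibration is only good to about 2 mm. I made no separate final check of the flask, timer and dish, but the arm worked clear of them.

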